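# Comb cassia quills into the grooves of a ribbed hot plate

## Robot

A 6-joint arm with a two-finger parallel gripper is mounted at the origin on the work surface. World frame = base frame: x ahead of the robot, y to its left, z up, the work surface at z = 0. Lengths are in m, angles in rad, forces in N, time in s.
With the tool pointing down it reaches from about 0.35 to 0.975 m from the base axis. Payload 4.9 kg.
Tool frame: the origin (TCP) lies on the mounting face of the last link; the fingertips stand 173 mm ahead of it and the grasp point (between the pads) lies 155 mm ahead of it (tcp_to_grasp is the distance from the TCP to the grasp point, in m); z points along the fingers, y is the line along which they close (so a half turn about z gives the same grasp; the last joint's range is limited). The gripper opens to 85 mm and grips with 20 to 120 N. Pads are 22 mm wide; open, the fingers measure 114 mm over their backs; the gripper's body (76 mm by 85 mm) begins 54 mm behind the grasp point. The pads swing forward as they close: fully open they stand 13 mm farther back than shut.
Start: joints at [-1.265, 0.053, 1.613, -0, 1.476, -0.119], TCP at [0.258, -0.569, 0.405] pointing down, gripper open.
Joint ranges: [-3.01, 3.01], [-1.01, 2.22], [0.06, 2.58], [-1.02, 4.17], [0.09, 2.62], [-3.14, 3.14]. Speed limits (rad/s): [2.57, 2.57, 3.14, 3.14, 3.14, 3.14].

## Interface

Orientations are given as a rotation vector (axis times angle).
In Python, from station import get_obs, get_image, calibration, finish_job, tcp_to_grasp gives the robot as it stands. The module is installed in compiled form; this text tells all that it offers.
- The arm moves only by the tool arm_command, never from a script. Its argument "plan" is a list that holds one entry, the list of rows, each a list of 6 numbers: the shift along the tool's x, y, z in cm, then the turn, a rotation vector about the tool's x, y, z in rad. A call has 1 to 12 rows; each row is the pose to reach, as a shift and turn from the pose commanded when the call began, along the tool's axes at that moment; what a row does not reach only later rows make up. A row lasts 1/12 s, in which the tool goes at most 41.7 mm and 7.16 degrees, less where a joint would pass 70% of its speed; a pose out of reach is approached as far as the arm can. A call with a gripper value outside its range is refused whole. "gripper" is the closure, from -1 (fully open) to 1 (shut), set as the call begins (left out, the last holds). The fingers move at their own pace and stop on an object; "force" is the grip in N (left out, the last holds). Time passes only in rows, so rows that repeat a pose let the fingers close. It gives the time, the measured TCP pose, the force, the opening and the grip force at its end, in the units of the state.
- get_obs(): the state, without advancing time (a new reading comes with each control period).
- get_image(name): name is "scene" or "top" or "wrist"; returns (picture, depth): 384x512x3 uint8, blue, green, red; 384x512 float32, m along the optical axis (not along the pixel's ray), 0 where there is no reading.
- calibration(name): a dict with "fx", "fy", "cx", "cy" (pixels), "dist" ([k1, k2, p1, p2, k3] as OpenCV has them; the pictures are not rectified), "pose" (4x4, takes a point from camera to world coordinates). Camera axes: x right, y up, looking along -z (the intrinsics and any distortion apply to the point x, -y, -z); pixel columns grow to the right and rows downward; lengths in m; the calibration is good to about 2 mm. A picture is of the moment at which its call begins: read the wrist's pose just before it. calibration takes no time and is no camera call; for the wrist camera it gives the pose at the moment of the call.
- finish_job(): hands the job in; it is judged then, once.
The state is a dict: "t": time; "q": joint angles; "dq": joint speeds; "effort": joint torques, N m; "tool_pos": TCP position; "tool_rot": TCP orientation; "contact_force": force on the tool from outside, world axes, zero at the start; "wrist_torque": the same for the moment, N m; "opening": finger opening in m; "grip_force": force on a finger pad.
Only numpy, scipy, OpenCV 4.12 (cv2) and the standard library are available. Lean on these libraries where they do the work, as an engineer would, in place of code of your own. Each camera call takes 0.05 s, during which the arm holds its last target. There are 200 camera calls.

## Task

Take the toothed scraper out of its rest and, with its edge resting lightly on the rims of the ribbed hot plate, comb it slowly across the ribs from the far rim to the dial end so that all five cassia quills roll parallel and drop fully home in the grooves; then stand the scraper back in the slot of its rest and let go. Move the quills with the scraper only, never pinch or crush them (they are brittle) or bear down hard on the iron, and leave everything else on the counter alone.

Things in the scene. Friction and masses are not known exactly. Their poses are not given: they have to be found in the camera images.
- griddle: Electric hot plate, fixed, cool: steel housing 273 x 252 mm (x -155 to +118 mm, dial strip at -x) with a ribbed black cast-iron top, 230 mm along x and 244 mm along y. Origin on the counter under the middle of the iron top; z up; x runs across the ribs, y along them.
- groove_mid (a point): Middle of the iron top, on the floor of the middle groove, 80 mm above the counter. Nine straight grooves run along y, 212 mm long, 18 mm wide, 10 mm deep, centred at x = -88, -66 ... +88 mm; the round-topped ribs between are 4 mm wide, tops 90 mm above the counter. Axes as griddle.
- far_rim (a point): Middle of the flat rim at the +x end, 106 mm from the plate's middle. The rim stands 3.5 mm above the rib tops all round: end rims at |x| = 97 to 115 mm, side rims at |y| = 106 to 122 mm. The point is given as for a level top (93.5 mm); the iron in fact leans about the y axis by up to 2.3 degrees either way, not reported: the true rim here is up to 4 mm higher or lower.
- near_rim (a point): Middle of the rim at the -x (dial) end, as far_rim: nominal 93.5 mm, true height as much higher here as it is lower at the far rim, or the reverse. The iron top is firmly bedded and does not move under load.
- rest: Pale wooden scraper rest, fixed block 50 mm (x) x 130 mm (y) x 37 mm high, origin under its centre. One slot along y through its middle, open at both ends: 7 mm wide, floor 8 mm above the counter, mouth bevelled to about 15 mm wide.
- scraper_grip (a point): Centre of the wooden grip of the steel griddle scraper (0.36 kg), loose; it starts upright in the rest's slot, this point 65.5 mm above the counter. Grip 24 mm thick (x), 130 mm long (y), 36 mm high (z, up). Alike front and back, so it may be turned half round. A grip of 40 to 60 N holds it; much harder squeezing works it out of the fingers.
- scraper_edge (a point): Middle of the scraper's straight toothed edge, 58 mm below the grip's centre. Blade 4 mm thick (x), 244 mm long (y): long enough to slide on both side rims of the hot plate at once, passing 3.5 mm above quills that lie home in their grooves. Teeth 16 mm wide, 6 mm gaps, 0.5 mm short of the rounded end shoulders that run on the rims.
- quill1_mid (a point): Middle of a brown cassia (cinnamon) quill, a brittle rod 10 mm in diameter and 82 mm long with rounded ends, about 14 g. Its x axis runs along the rod. At the start it lies skewed across the ribs of the hot plate.
- quill2_mid (a point): Middle of a brown cassia (cinnamon) quill, a brittle rod 10 mm in diameter and 82 mm long with rounded ends, about 14 g. Its x axis runs along the rod. At the start it lies skewed across the ribs of the hot plate.
- quill3_mid (a point): Middle of a brown cassia (cinnamon) quill, a brittle rod 10 mm in diameter and 82 mm long with rounded ends, about 14 g. Its x axis runs along the rod. At the start it lies skewed across the ribs of the hot plate.
- quill4_mid (a point): Middle of a brown cassia (cinnamon) quill, a brittle rod 10 mm in diameter and 82 mm long with rounded ends, about 14 g. Its x axis runs along the rod. At the start it lies skewed across the ribs of the hot plate.
- quill5_mid (a point): Middle of a brown cassia (cinnamon) quill, a brittle rod 10 mm in diameter and 82 mm long with rounded ends, about 14 g. Its x axis runs along the rod. At the start it lies skewed across the ribs of the hot plate.
- bowl: Yellow bowl, 116 mm wide, 50 mm high, loose. Leave alone. Origin under its centre.
- tub: Clear sealed tub 168 x 118 x 72 mm, loose. Leave alone. Origin under its centre.
- spatula: Wooden spatula 280 mm long lying flat, loose. Leave alone.
- spice_jar: Glass jar, 60 mm wide, 95 mm high, loose. Leave alone. Origin under its centre.
- salt_jar: Glass jar, 56 mm wide, 85 mm high, loose. Leave alone. Origin under its centre.
- canister: Steel flip-top canister, 87 mm wide, 141 mm high, fixed. An obstacle. Origin under its centre.
- mortar: Stone mortar with pestle, 136 mm wide, 140 mm high, fixed. An obstacle. Origin under its centre.

How it is judged:
By the outcome, as a careful person would: the job done as asked, in the order asked, and still so for the second after the job is handed in, with the robot touching nothing.
It also fails if it takes over 72 s, if anything falls off the work surface, if the arm or the gripper's body presses on something with over 40 N, if the wrist force passes 120 N, or if a joint passes its speed limit or range.

## Working session

There is one attempt and no reset: what is moved stays moved. The work goes in short steps, Python scripts to look and compute and a tool call to move; the robot and the scene stay as the last step left them, time stands still between calls to the robot, and variables do not carry over. Pictures are saved under pics/ and viewed, at most 10 in all, crops included, and the job is handed in when it is done.

Besides the shell and the picture viewer there is one more tool, called after "Emit:" in YAML: its name, and indented under it one key for each argument. arm_command: Moves the arm, as the interface text tells. Its arguments: {"type":"object","properties":{"plan":{"type":"array"},"gripper":{"type":"number"},"force":{"type":"number"}},"required":["plan"]}

```bash
mkdir -p pics; cat > h.py <<'E'
import numpy as np, cv2
from station import get_obs,get_image,calibration,finish_job,tcp_to_grasp
from scipy.spatial.transform import Rotation as R
def cloud(name):
    c=calibration(name); im,d=get_image(name)
    K=np.array([[c['fx'],0,c['cx']],[0,c['fy'],c['cy']],[0,0,1.]])
    v,u=np.mgrid[:d.shape[0],:d.shape[1]]
    p=cv2.undistortPoints(np.stack([u.ravel(),v.ravel()],1).astype(np.float64)[:,None],K,np.array(c['dist'],float)).reshape(-1,2)
    z=d.ravel().astype(float)
    P=np.stack([p[:,0]*z,-p[:,1]*z,-z],1)
    T=np.array(c['pose']); W=P@T[:3,:3].T+T[:3,3]
    W[z==0]=np.nan
    return im,d,W.reshape(*d.shape,3)
E
python3 - <<'E'
from h import *
o=get_obs(); print({k:np.round(v,3).tolist() for k,v in o.items()},tcp_to_grasp)
im,d,W=cloud('top'); np.savez('top.npz',im=im,W=W)
im2,d2,W2=cloud('scene'); np.savez('scene.npz',im=im2,W=W2)
cv2.imwrite('pics/a.png',cv2.resize(im,None,fx=1.5,fy=1.5))
print(np.round(calibration('top')['pose'],3))
E
```

```text
{'t': 0.0, 'q': [-1.265, 0.053, 1.614, 0.0, 1.476, -0.119], 'dq': [-0.002, -0.001, 0.0, 0.001, -0.001, -0.0], 'effort': [-0.001, -39.368, -37.018, -0.0, 0.007, 0.0], 'tool_pos': [0.258, -0.569, 0.403], 'tool_rot': [-3.069, -0.662, 0.0], 'contact_force': [-0.612, -0.941, 0.518], 'wrist_torque': [0.022, -0.015, -0.024], 'grip_force': 0.0, 'opening': 0.086} 0.1547
[[-0.016  0.99  -0.14   0.382]
 [-1.    -0.015  0.004 -0.012]
 [ 0.002  0.14   0.99   1.551]
 [ 0.     0.     0.     1.   ]]
```

View pics/a.png

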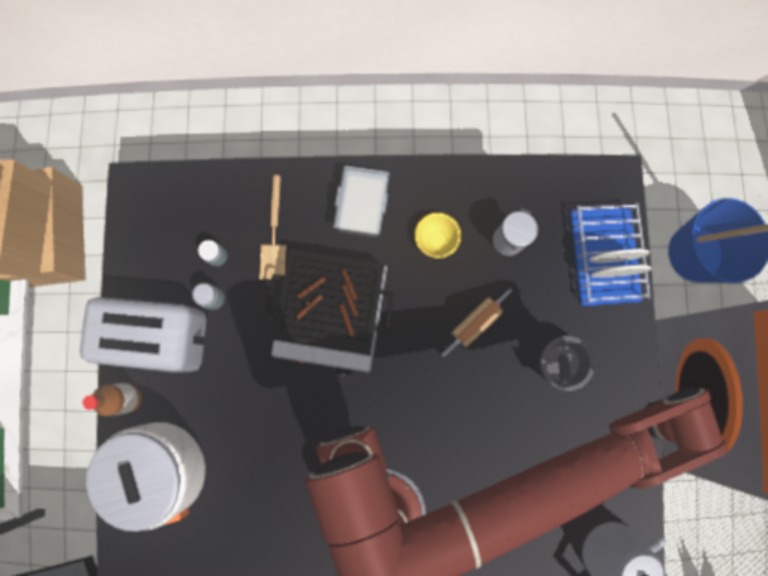

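The picture shows the griddle at about (328,310) with its dial strip toward the robot. The rest and scraper are at (477,323), skewed, with the mortar at (567,362) near its end. Next I'll fit poses from the depth cloud.

```bash
python3 - <<'E'
from h import *
f=np.load('top.npz'); im,W=f['im'],f['W']
def px(u,v): return np.round(W[int(v/1.5),int(u/1.5)],3)
for n,p in dict(grid=(328,300),strip=(320,355),grip=(477,323),e1=(510,291),e2=(445,354),mortar=(567,362),can=(517,230),bowl=(437,235),tub=(362,200),spat=(272,262),j1=(208,295),j2=(210,250)).items(): print(n,px(*p))
v,u=np.mgrid[:384,:512]; u=u*1.5;v=v*1.5
def fit(m,name):
    P=W[m]; r=cv2.minAreaRect(P[:,:2].astype(np.float32)*1000); print(name,m.sum(),np.round(r[0],1),np.round(r[1],1),round(r[2],2)); return r
z=W[...,2]
fit((u>262)&(u<395)&(v>240)&(v<375)&(z>0.07)&(z<.12),'griddle')
fit((u>440)&(u<520)&(v>285)&(v<360)&(z>0.06)&(z<.1),'grip')
fit((u>440)&(u<520)&(v>285)&(v<360)&(z>0.02)&(z<.1),'rest+scr')
E
```

```text
grid [0.542 0.12  0.085]
strip [0.41  0.143 0.054]
grip [ 0.48  -0.251  0.083]
e1 [ 0.562 -0.344  0.05 ]
e2 [ 0.405 -0.174  0.008]
mortar [ 0.379 -0.474  0.079]
can [ 0.702 -0.346  0.141]
bowl [ 0.723 -0.164  0.004]
tub [0.802 0.033 0.069]
spat [0.657 0.275 0.002]
j1 [0.56  0.42  0.095]
j2 [0.677 0.419 0.082]
griddle 4252 [537.6 114.9] [310.3 231.7] 79.95
grip 223 [ 482.3 -254.3] [ 25.  127.9] 42.32
rest+scr 485 [ 484.4 -254.4] [ 50.8 241.9] 40.81
```

```bash
cat >> h.py <<'E'
def goto(p,yaw_y):  # row to reach TCP p, pointing down, tool y axis at world angle yaw_y (deg)
    o=get_obs(); R0=R.from_rotvec(o['tool_rot'])
    a=np.radians(yaw_y); y=np.array([np.cos(a),np.sin(a),0]); z=np.array([0,0,-1.]); x=np.cross(y,z)
    R1=R.from_matrix(np.stack([x,y,z],1))
    s=R0.inv().apply(np.array(p)-o['tool_pos'])*100; w=(R0.inv()*R1).as_rotvec()
    print('pos',np.round(o['tool_pos'],4),'F',np.round(o['contact_force'],2),'row',np.round(s,2),np.round(w,3)); return s,w
E
python3 - <<'E'
from h import *
c=calibration('wrist'); o=get_obs()
T=np.eye(4);T[:3,:3]=R.from_rotvec(o['tool_rot']).as_matrix();T[:3,3]=o['tool_pos']
print(c['fx'],np.round(np.linalg.inv(T)@c['pose'],3))
goto([.52,-.02,.50],20)
goto([.52,.05,.50],-10)
E
```

```text
274.0996111155738 [[-0.001  0.961  0.277  0.071]
 [ 1.     0.001 -0.001  0.   ]
 [-0.001  0.277 -0.961  0.032]
 [ 0.     0.     0.     1.   ]]
pos [ 0.2575 -0.5692  0.4036] F [-0.63 -1.32  0.6 ] row [ 46.55 -39.24  -9.56] [-1.000e-03 -2.000e-03 -1.495e+00]
pos [ 0.2575 -0.5692  0.4036] F [-0.63 -1.32  0.6 ] row [ 49.44 -45.62  -9.55] [-0.002 -0.001 -0.972]
```

Emit:
arm_command:
  plan:
    - [[47.3,-41,-9.5,0,0,-1.5],[47.3,-41,-9.5,0,0,-1.5],[47.3,-41,-9.5,0,0,-1.5],[47.3,-41,-9.5,0,0,-1.5],[47.3,-41,-9.5,0,0,-1.5],[47.3,-41,-9.5,0,0,-1.5],[47.3,-41,-9.5,0,0,-1.5],[47.3,-41,-9.5,0,0,-1.5],[47.3,-41,-9.5,0,0,-1.5],[47.3,-41,-9.5,0,0,-1.5],[47.3,-41,-9.5,0,0,-1.5],[47.3,-41,-9.5,0,0,-1.5]]
  gripper: -1

```text
t: 1.1
tool_pos: [0.4646, -0.1184, 0.4797]
tool_rot: [-1.788, -2.583, 0.0]
contact_force: [-0.4, -0.5, -0.1]
opening: 0.0853
grip_force: 0.0
```

```bash
python3 - <<'E'
from h import *
goto([.52,.02,.50],20)
E
```

```text
pos [ 0.4646 -0.1184  0.4797] F [-0.44 -0.49 -0.15] row [11.   10.06 -2.03] [-0.     0.     0.011]
```

Emit:
arm_command:
  plan:
    - [[9.5,9,-2,0,0,0],[9.5,9,-2,0,0,0],[9.5,9,-2,0,0,0],[9.5,9,-2,0,0,0],[9.5,9,-2,0,0,0]]

```text
t: 1.52
tool_pos: [0.5165, 0.0021, 0.4997]
tool_rot: [-1.79, -2.582, -0.0]
contact_force: [0.4, 0.3, -0.7]
opening: 0.0858
grip_force: 0.0
```

```bash
python3 - <<'E'
from h import *
im,d,W=cloud('wrist'); np.savez('w1.npz',im=im,W=W)
cv2.imwrite('pics/b.png',cv2.resize(im,None,fx=1.5,fy=1.5)); o=get_obs(); print(o['tool_pos'],np.abs(o['dq']).max())
E
```

```text
[0.51609009 0.00061926 0.49925065] 0.043912995302904524
```

View pics/b.png

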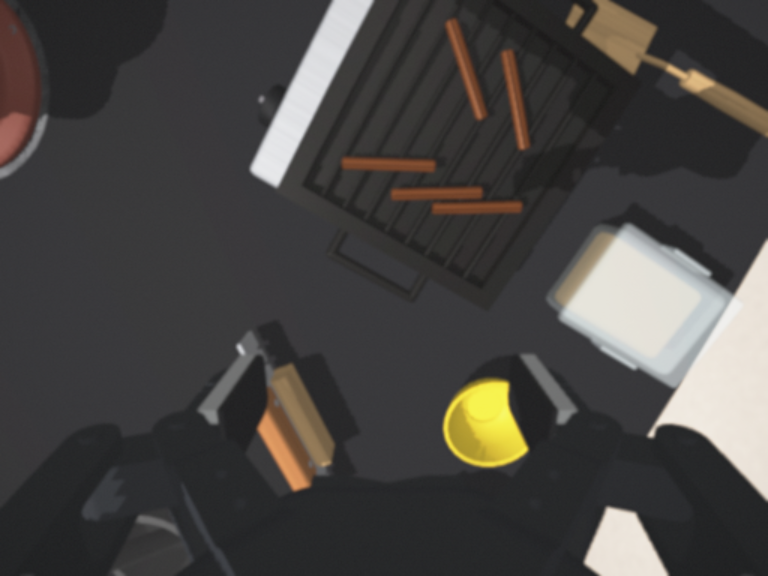

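The wrist view shows the griddle with the dial strip at upper left (strip corner at (252,170), iron corner at (490,305)). All five quills are skewed: centres near (466,70), (515,100), (388,164), (437,194) and (477,208). The spatula lies off the far-left corner, and the scraper is behind the left finger.

```bash
python3 - <<'E'
from h import *
for n in('top','w1'):
    f=np.load(n+'.npz'); im,W=f['im'],f['W']; z=W[...,2]
    m=((np.hypot(W[...,0]-.54,W[...,1]-.12)<.2)&(z>.074)&(z<.115)).astype(np.uint8)
    m=cv2.morphologyEx(m,cv2.MORPH_OPEN,np.ones((3,3),np.uint8))
    k,l,s,c=cv2.connectedComponentsWithStats(m); i=1+np.argmax(s[1:,4]); M=l==i
    r=cv2.minAreaRect(W[M][:,:2].astype(np.float32)*1000); print(n,s[i,4],np.round(r[0],1),np.round(r[1],1),round(r[2],2))
    # refine centre/yaw via rim band then heights along x
    for yaw in (-10,):
        pass
    np.save(n+'_m.npy',W[M])
    if n=='top': C=np.array(r[0])/1000
P=np.load('top_m.npy')
a=np.radians(-10); ex=np.array([np.cos(a),np.sin(a)]); ey=np.array([-ex[1],ex[0]])
for n in('top','w1'):
    P=np.load(n+'_m.npy'); X=(P[:,:2]-[.54,.12])@ex; Y=(P[:,:2]-[.54,.12])@ey
    print(n,'x pct',np.round(np.percentile(X,[0,.5,2,98,99.5,100]),4),'y',np.round(np.percentile(Y,[0,.5,2,98,99.5,100]),4))
    h=np.histogram(Y,np.arange(-.2,.2,.01)); print(h[0])
    # yaw: edge of the -y side as function of X
    xs=np.arange(-.09,.1,.02); e=[np.percentile(Y[abs(X-x)<.01],1) if (abs(X-x)<.01).sum()>5 else np.nan for x in xs]; print('y- edge',np.round(e,4))
    ys=np.arange(-.1,.11,.02); e=[np.percentile(X[abs(Y-y)<.01],99) if (abs(Y-y)<.01).sum()>5 else np.nan for y in ys]; print('x+ edge',np.round(e,4))
    e=[np.percentile(X[abs(Y-y)<.01],1) if (abs(Y-y)<.01).sum()>5 else np.nan for y in ys]; print('x- edge',np.round(e,4))
E
```

```text
top 3656 [536.7 111.5] [275.7 231.6] 80.24
w1 31770 [539.7 115.7] [308.4 230.8] 79.98
top x pct [-0.1174 -0.1159 -0.1125  0.1092  0.1124  0.1143] y [-0.147  -0.1327 -0.1252  0.1134  0.1167  0.1287]
[  0   0   0   0   0   7  17 140 157 158 132 128 130 136 146 156 150 146
 135 140 150 152 147 147 151 154 148 116 137 159 187 120  10   0   0   0
   0   0   0]
y- edge [-0.1256 -0.1261 -0.1429 -0.1251 -0.1252 -0.126  -0.127  -0.1374 -0.1261
 -0.1257]
x+ edge [0.1115 0.1114 0.1106 0.1105 0.112  0.1113 0.111  0.1119 0.1106 0.1105
 0.1104]
x- edge [-0.1154 -0.1161 -0.1153 -0.1157 -0.1158 -0.1138 -0.112  -0.1126 -0.1125
 -0.1128 -0.1122]
w1 x pct [-0.115  -0.1129 -0.1089  0.1102  0.114   0.1159] y [-0.1585 -0.1537 -0.1256  0.1134  0.134   0.1499]
[   0    0    0    0  352  166   97  624 1175 1313 1178 1201 1202 1243
 1272 1299 1281 1304 1348 1351 1382 1419 1451 1448 1475 1374 1294 1136
 1099 1042 1326  697   35   64  122    0    0    0    0]
y- edge [-0.1225 -0.1226 -0.1516 -0.1545 -0.1538 -0.1542 -0.1542 -0.1491 -0.1225
 -0.1223]
x+ edge [0.1125 0.1127 0.1127 0.1129 0.1124 0.113  0.1123 0.1128 0.1128 0.1133
 0.1134]
x- edge [-0.1118 -0.1121 -0.1123 -0.1124 -0.1127 -0.1126 -0.1124 -0.1123 -0.1014
 -0.0763 -0.0454]
```

```bash
cat >> h.py <<'E'
GC=np.array([.540,.1185]); ga=np.radians(-10); ex=np.array([np.cos(ga),np.sin(ga)]); ey=np.array([-ex[1],ex[0]])
def tog(W): d=W[...,:2]-GC; return d@ex,d@ey,W[...,2]
E
python3 - <<'E'
from h import *
for n in('top','w1','scene'):
    f=np.load(n+'.npz'); X,Y,Z=tog(f['W']); ok=(Z>.075)&(Z<.105)
    s=ok&(abs(Y)>.109)&(abs(Y)<.119)&(abs(X)<.11)
    A=np.stack([X[s],Y[s],np.ones(s.sum())],1); b=Z[s]; w=np.ones(len(b),bool)
    for _ in range(4):
        c=np.linalg.lstsq(A[w],b[w],rcond=None)[0]; r=b-A@c; w=abs(r)<2.5*r[w].std()
    print(n,s.sum(),'slope deg x,y',np.degrees(c[:2]).round(2),'mid z',c[2].round(4),'std',r[w].std().round(4))
    for nm,m in(('far',(X>.099)&(X<.113)),('near',(X<-.099)&(X>-.113))):
        m=m&ok&(abs(Y)<.1); print(nm,m.sum(),np.median(Z[m]).round(4))
# scraper from wrist
f=np.load('w1.npz'); W=f['W']; z=W[...,2]; m=(np.hypot(W[...,0]-.482,W[...,1]+.254)<.1)
for lo,hi in((.03,.045),(.075,.095)):
    q=m&(z>lo)&(z<hi); r=cv2.minAreaRect(W[q][:,:2].astype(np.float32)*1000); print(q.sum(),np.round(r,1) if 0 else r, np.median(z[q]))
goto([.483,-.254,.33],42.5)
E
```

```text
top 306 slope deg x,y [-2.16  0.1 ] mid z 0.0928 std 0.0028
far 191 0.0887
near 211 0.0971
w1 1928 slope deg x,y [-2.16  0.  ] mid z 0.0919 std 0.0007
far 1462 0.088
near 1483 0.0959
scene 477 slope deg x,y [-1.94  0.17] mid z 0.0927 std 0.0018
far 425 0.0875
near 380 0.0955
723 ((487.64410400390625, -237.83578491210938), (24.98605728149414, 181.82763671875), 42.69546127319336) 0.03527380429404908
773 ((485.438720703125, -255.0654296875), (24.21546173095703, 113.70478820800781), 41.95402145385742) 0.08167006126185389
pos [0.5161 0.0006 0.4993] F [-0.24  0.21 -0.64] row [-22.71 -11.96  16.94] [-0.001 -0.    -0.385]
```

Emit:
arm_command:
  plan:
    - [[-22.7,-12,17,0,0,-0.385],[-22.7,-12,17,0,0,-0.385],[-22.7,-12,17,0,0,-0.385],[-22.7,-12,17,0,0,-0.385],[-22.7,-12,17,0,0,-0.385],[-22.7,-12,17,0,0,-0.385],[-22.7,-12,17,0,0,-0.385],[-22.7,-12,17,0,0,-0.385],[-22.7,-12,17,0,0,-0.385],[-22.7,-12,17,0,0,-0.385],[-22.7,-12,17,0,0,-0.385]]

```text
t: 2.48
tool_pos: [0.4816, -0.2552, 0.3302]
tool_rot: [1.271, 2.872, 0.0]
contact_force: [-0.8, -0.0, 1.0]
opening: 0.0855
grip_force: 0.0
```

```bash
python3 - <<'E'
from h import *
im,d,W=cloud('wrist'); np.savez('w2.npz',im=im,W=W)
cv2.imwrite('pics/c.png',cv2.resize(im,None,fx=1.5,fy=1.5)); o=get_obs(); print(o['tool_pos'],np.abs(o['dq']).max())
z=W[...,2]; m=(np.hypot(W[...,0]-.482,W[...,1]+.254)<.15)
for lo,hi in((.03,.043),(.075,.095)):
    q=(m&(z>lo)&(z<hi)).astype(np.uint8); k,l,s,c=cv2.connectedComponentsWithStats(q); 
    for i in range(1,k):
        if s[i,4]>300:
            q=l==i; print(s[i,4],cv2.minAreaRect(W[q][:,:2].astype(np.float32)*1000), np.median(z[q]))
E
```

```text
[ 0.48195477 -0.25468877  0.33077524] 0.019633257331683644
1404 ((473.0596923828125, -271.95806884765625), (11.776577949523926, 130.4345703125), 42.03272247314453) 0.035474026687878635
1324 ((502.1756591796875, -245.31483459472656), (10.712976455688477, 130.119384765625), 43.077056884765625) 0.03553750994528637
4139 ((484.5671691894531, -255.57147216796875), (24.05750274658203, 128.40310668945312), 42.54331588745117) 0.0816249026450129
```

View pics/c.png

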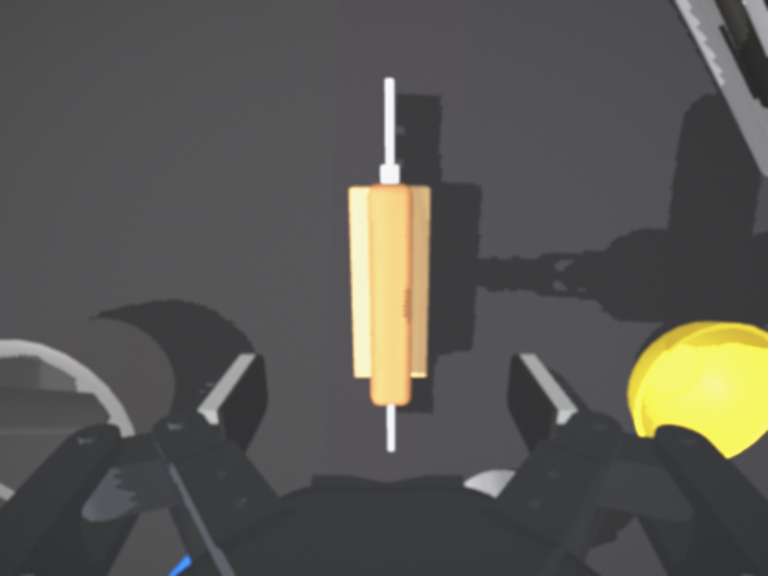

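The scraper sits centred between the open fingers (grip centre about (390,290) in the view), and both the grip and the rest measure as stated. I'll descend and grip.

```bash
python3 - <<'E'
from h import *
goto([.4846,-.2556,.220],42.55)
E
```

```text
pos [ 0.482  -0.2547  0.3308] F [0.29 0.7  0.15] row [-0.23  0.13 11.08] [ 0.     0.001 -0.004]
```

Emit:
arm_command:
  plan:
    - [[-0.2,0.15,4,0,0,0],[-0.2,0.15,7,0,0,0],[-0.2,0.15,9,0,0,0],[-0.2,0.15,10.3,0,0,0],[-0.2,0.15,11,0,0,0],[-0.2,0.15,11,0,0,0],[-0.2,0.15,11,0,0,0]]

```text
t: 3.12
tool_pos: [0.4852, -0.2552, 0.2211]
tool_rot: [1.267, 2.872, -0.001]
contact_force: [-0.4, 0.1, 0.1]
opening: 0.0852
grip_force: 0.0
```

Emit:
arm_command:
  plan:
    - [[0,0,0,0,0,0],[0,0,0,0,0,0],[0,0,0,0,0,0],[0,0,0,0,0,0],[0,0,0,0,0,0],[0,0,0,0,0,0],[0,0,0,0,0,0],[0,0,0,0,0,0]]
  gripper: 1
  force: 50

```text
t: 3.78
tool_pos: [0.4847, -0.2554, 0.2203]
tool_rot: [1.269, 2.873, -0.001]
contact_force: [0.1, 0.2, 4.4]
opening: 0.0231
grip_force: 49.9
```

Emit:
arm_command:
  plan:
    - [[0,0,-1,0,0,0],[0,0,-2.5,0,0,0],[0,0,-5,0,0,0],[0,0,-8,0,0,0],[0,0,-11,0,0,0],[0,0,-14,0,0,0],[0,0,-14,0,0,0]]

```text
t: 4.37
tool_pos: [0.4857, -0.2558, 0.367]
tool_rot: [1.265, 2.864, -0.003]
contact_force: [1.3, -0.6, -1.7]
opening: 0.0237
grip_force: 49.5
```

```bash
python3 - <<'E'
from h import *
p=GC+.104*ex; goto([*p,.345],-10); print(get_obs()['wrist_torque'],get_obs()['opening'],p)
E
```

```text
pos [ 0.4857 -0.2558  0.367 ] F [ 1.34 -0.63 -1.73] row [15.8  35.57  2.12] [0.008 0.009 0.914]
[-0.07164881 -0.12151798 -0.01107435] 0.02366017953059813 [0.64242001 0.10044059]
```

Emit:
arm_command:
  plan:
    - [[1.5,3.4,0,0,0,0.09],[3,7,0,0,0,0.18],[4.5,10.5,0,0,0,0.27],[6,14,0,0,0,0.36],[7.5,17.5,0.5,0,0,0.45],[9,21,1,0,0,0.54],[10.5,24.5,1,0,0,0.63],[12,28,1,0,0,0.72],[13.5,31,1.2,0,0,0.8],[15,33.7,1.2,0,0,0.87],[15.8,35.5,1.4,0,0,0.914],[15.8,35.5,1.4,0,0,0.914]]

```text
t: 5.37
tool_pos: [0.6404, 0.1044, 0.3427]
tool_rot: [-2.401, -2.02, 0.003]
contact_force: [-0.7, -0.9, -3.7]
opening: 0.0234
grip_force: 50.2
```

Emit:
arm_command:
  plan:
    - [[0,0,0,0,0,0],[0,0,0,0,0,0]]

```text
t: 5.53
tool_pos: [0.6399, 0.1004, 0.3438]
tool_rot: [-2.405, -2.018, 0.004]
contact_force: [0.5, -0.1, -3.7]
opening: 0.023
grip_force: 50.2
```

```bash
python3 - <<'E'
from h import *
im,d,W=cloud('wrist'); np.savez('w3.npz',im=im,W=W)
cv2.imwrite('pics/d.png',cv2.resize(im,None,fx=1.5,fy=1.5))
p=GC+.104*ex; goto([*p,.315],-10)
o=get_obs(); print(o['wrist_torque'],o['contact_force'],o['opening'],o['grip_force'])
E
```

```text
pos [0.64   0.1    0.3444] F [-0.19 -0.3  -3.28] row [0.09 0.23 2.94] [-0.002  0.001 -0.001]
[-0.04523463 -0.04195756  0.00525175] [-0.19193223 -0.29654022 -3.27801165] 0.02341276493661142 50.20552039146423
```

View pics/d.png

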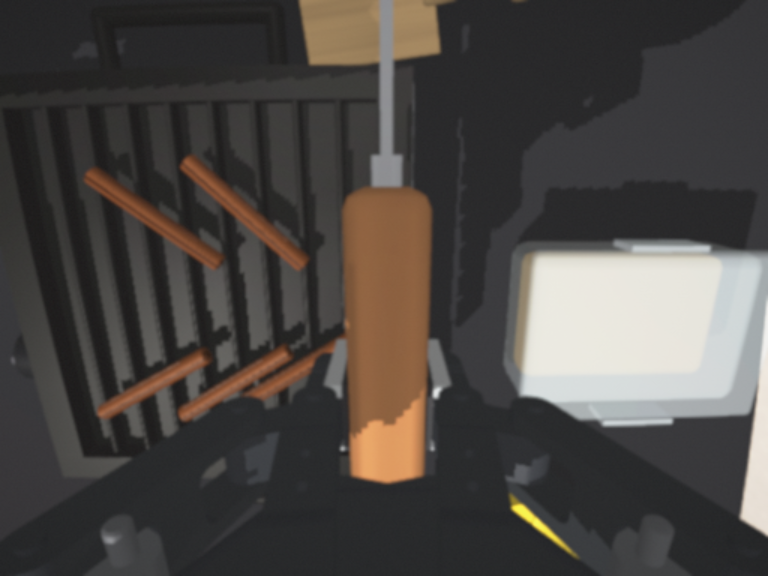

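The scraper hangs straight along the far rim (blade column at about x=386, square to the iron). All quills are to its left. The spatula head at (370,30) is below blade level. Lowering now.

Emit:
arm_command:
  plan:
    - [[0.05,0.2,1,0,0,0],[0.05,0.2,2.2,0,0,0],[0.05,0.2,3.2,0,0,0],[0.05,0.2,3.6,0,0,0],[0.05,0.2,3.6,0,0,0],[0.05,0.2,3.6,0,0,0]]

```text
t: 6.08
tool_pos: [0.6424, 0.1007, 0.3088]
tool_rot: [-2.407, -2.018, 0.002]
contact_force: [0.5, -0.7, -2.5]
opening: 0.0234
grip_force: 50.2
```

Emit:
arm_command:
  plan:
    - [[0,0,0.1,0,0,0],[0,0,0.2,0,0,0],[0,0,0.3,0,0,0],[0,0,0.35,0,0,0],[0,0,0.4,0,0,0],[0,0,0.4,0,0,0]]

```text
t: 6.58
tool_pos: [0.6426, 0.1009, 0.3058]
tool_rot: [2.407, 2.019, 0.0]
contact_force: [0.4, -0.1, -3.3]
opening: 0.0235
grip_force: 50.2
```

```bash
python3 - <<'E'
from h import *
p=GC+.104*ex; goto([*p,.303],-10); o=get_obs(); print(o['wrist_torque'])
E
```

```text
pos [0.6426 0.1009 0.3058] F [ 0.42 -0.09 -3.29] row [-0.05 -0.01  0.28] [ 0. -0. -0.]
[ 0.02433645  0.02112753 -0.0166007 ]
```

Emit:
arm_command:
  plan:
    - [[0,0,0.05,0,0,0],[0,0,0.1,0,0,0],[0,0,0.15,0,0,0],[0,0,0.15,0,0,0],[0,0,0.15,0,0,0]]

```text
t: 7.0
tool_pos: [0.6426, 0.1009, 0.3042]
tool_rot: [-2.407, -2.019, 0.0]
contact_force: [0.3, -0.2, -4.0]
opening: 0.0234
grip_force: 50.2
```

Emit:
arm_command:
  plan:
    - [[0,0,0.05,0,0,0],[0,0,0.1,0,0,0],[0,0,0.1,0,0,0],[0,0,0.1,0,0,0]]

```text
t: 7.33
tool_pos: [0.6426, 0.1009, 0.3032]
tool_rot: [-2.407, -2.019, 0.0]
contact_force: [-0.2, 0.1, -4.5]
opening: 0.0237
grip_force: 50.2
```

Emit:
arm_command:
  plan:
    - [[0,0,0.03,0,0,0],[0,0,0.06,0,0,0],[0,0,0.08,0,0,0],[0,0,0.08,0,0,0]]

```text
t: 7.67
tool_pos: [0.6426, 0.1009, 0.3024]
tool_rot: [2.407, 2.019, -0.0]
contact_force: [-0.5, 0.9, -3.5]
opening: 0.0235
grip_force: 50.2
```

Emit:
arm_command:
  plan:
    - [[0,0,0.03,0,0,0],[0,0,0.05,0,0,0],[0,0,0.05,0,0,0],[0,0,0.05,0,0,0]]

```text
t: 8.0
tool_pos: [0.6427, 0.1009, 0.3023]
tool_rot: [2.407, 2.019, 0.0]
contact_force: [0.0, 0.2, -1.7]
opening: 0.0236
grip_force: 50.4
```

Emit:
arm_command:
  plan:
    - [[0,-0.13,0.005,0,0,0],[0,-0.26,0.005,0,0,0],[0,-0.39,0,0,0,0],[0,-0.52,-0.005,0,0,0],[0,-0.65,-0.01,0,0,0],[0,-0.78,-0.015,0,0,0],[0,-0.91,-0.02,0,0,0],[0,-1.04,-0.025,0,0,0],[0,-1.17,-0.03,0,0,0],[0,-1.3,-0.035,0,0,0],[0,-1.43,-0.04,0,0,0],[0,-1.56,-0.045,0,0,0]]

```text
t: 9.0
tool_pos: [0.6273, 0.1036, 0.3028]
tool_rot: [2.407, 2.018, 0.001]
contact_force: [1.6, -0.6, 1.1]
opening: 0.0234
grip_force: 50.9
```

```bash
cat >> h.py <<'E'
def st():
    o=get_obs(); X,Y,_=tog(o['tool_pos']); print('t',round(o['t'],2),'gx %.1f gy %.1f'%(X*1e3,Y*1e3),'F',np.round(o['contact_force'],1),'tq',np.round(o['wrist_torque'],2),'z %.4f pred %.4f'%(o['tool_pos'][2],.0935-.0377*X+.2127), 'op %.4f'%o['opening'])
E
python3 -c "
from h import *
st()"
```

```text
t 9.0 gx 88.5 gy 0.5 F [ 1.6 -0.6  1.1] tq [-0.08 -0.37 -0.  ] z 0.3028 pred 0.3029 op 0.0234
```

Emit:
arm_command:
  plan:
    - [[0,-0.13,-0.005,0,0,0],[0,-0.26,-0.01,0,0,0],[0,-0.39,-0.015,0,0,0],[0,-0.52,-0.02,0,0,0],[0,-0.65,-0.025,0,0,0],[0,-0.78,-0.03,0,0,0],[0,-0.91,-0.035,0,0,0],[0,-1.04,-0.04,0,0,0],[0,-1.17,-0.045,0,0,0],[0,-1.3,-0.05,0,0,0],[0,-1.43,-0.055,0,0,0],[0,-1.56,-0.06,0,0,0]]

```text
t: 10.0
tool_pos: [0.6119, 0.1063, 0.3033]
tool_rot: [2.407, 2.018, 0.001]
contact_force: [3.2, -0.3, 3.2]
opening: 0.0241
grip_force: 51.3
```

```bash
python3 -c "
from h import *
st()"
```

```text
t 10.0 gx 72.9 gy 0.5 F [ 3.2 -0.3  3.2] tq [-0.18 -0.56  0.06] z 0.3033 pred 0.3035 op 0.0241
```

Emit:
arm_command:
  plan:
    - [[0,-0.13,-0.03,0,0,0],[0,-0.26,-0.04,0,0,0],[0,-0.39,-0.045,0,0,0],[0,-0.52,-0.05,0,0,0],[0,-0.65,-0.055,0,0,0],[0,-0.78,-0.06,0,0,0],[0,-0.91,-0.065,0,0,0],[0,-1.04,-0.07,0,0,0],[0,-1.17,-0.075,0,0,0],[0,-1.3,-0.08,0,0,0],[0,-1.43,-0.085,0,0,0],[0,-1.56,-0.09,0,0,0]]

```text
t: 11.0
tool_pos: [0.5964, 0.109, 0.3039]
tool_rot: [2.407, 2.019, 0.0]
contact_force: [2.6, -1.3, 3.4]
opening: 0.0236
grip_force: 51.3
```

```bash
python3 -c "
from h import *
st()"
```

```text
t 11.0 gx 57.2 gy 0.5 F [ 2.6 -1.3  3.4] tq [-0.14 -0.59  0.  ] z 0.3039 pred 0.3040 op 0.0236
```

Emit:
arm_command:
  plan:
    - [[0,-0.13,-0.02,0,0,0],[0,-0.26,-0.025,0,0,0],[0,-0.39,-0.03,0,0,0],[0,-0.52,-0.035,0,0,0],[0,-0.65,-0.04,0,0,0],[0,-0.78,-0.045,0,0,0],[0,-0.91,-0.05,0,0,0],[0,-1.04,-0.055,0,0,0],[0,-1.17,-0.06,0,0,0],[0,-1.3,-0.065,0,0,0],[0,-1.43,-0.07,0,0,0],[0,-1.56,-0.075,0,0,0]]

```text
t: 12.0
tool_pos: [0.581, 0.1118, 0.3046]
tool_rot: [-2.407, -2.019, 0.0]
contact_force: [3.5, -0.1, 3.0]
opening: 0.0234
grip_force: 51.1
```

```bash
cat >> h.py <<'E'
def quills(name):
    im,d,W=cloud(name); X,Y,Z=tog(W)
    hsv=cv2.cvtColor(im,cv2.COLOR_BGR2HSV)
    m=((hsv[...,0]<16)&(hsv[...,1]>100)&(hsv[...,2]>40)&(abs(X)<.12)&(abs(Y)<.12)&(Z<.115)&(Z>.06)).astype(np.uint8)
    k,l,s,c=cv2.connectedComponentsWithStats(m)
    for i in range(1,k):
        if s[i,4]<15: continue
        q=l==i; P=np.stack([X[q],Y[q]],1).astype(np.float32)*1000; r=cv2.minAreaRect(P)
        dz=Z[q]-(.09-.0377*X[q])
        vx,vy,x0,y0=cv2.fitLine(P,cv2.DIST_L2,0,.01,.01).ravel()
        print(s[i,4],'c',np.round(r[0],1),'size',np.round(r[1],1),'skew from y %.1f'%np.degrees(np.arctan(vx/vy)),'top above ribs mm %.1f'%(np.percentile(dz,80)*1e3))
    return im
E
python3 -c "
from h import *
st(); quills('wrist'); im=quills('top')
np.save('t4.npy',im)"
```

```text
t 12.0 gx 41.5 gy 0.5 F [ 3.5 -0.1  3. ] tq [-0.18 -0.49  0.05] z 0.3046 pred 0.3046 op 0.0234
1315 c [ 9.4 53.1] size [14.5 61.3] skew from y -29.1 top above ribs mm 8.2
1972 c [-26.8  44.8] size [17.3 89. ] skew from y -52.9 top above ribs mm 8.4
21 c [63.6 34.2] size [ 0.3 14.5] skew from y -1.7 top above ribs mm -11.1
35 c [63.5  9.5] size [ 0.2 27. ] skew from y -1.7 top above ribs mm -11.1
220 c [-12.1 -36.4] size [17.9  6.7] skew from y 67.4 top above ribs mm 8.3
19 c [ 21.1 -85.9] size [18.2  0.1] skew from y 1.7 top above ribs mm -11.3
16 c [ 63.8 -88.9] size [ 0.1 15.6] skew from y -1.7 top above ribs mm -11.0
43 c [13.2 51.7] size [15.4 44.9] skew from y -27.1 top above ribs mm 9.5
22 c [-17.2  41.1] size [14.3 28.9] skew from y -51.2 top above ribs mm 8.8
```

Emit:
arm_command:
  plan:
    - [[0,-0.13,-0.02,0,0,0],[0,-0.26,-0.025,0,0,0],[0,-0.39,-0.03,0,0,0],[0,-0.52,-0.035,0,0,0],[0,-0.65,-0.04,0,0,0],[0,-0.78,-0.045,0,0,0],[0,-0.91,-0.05,0,0,0],[0,-1.04,-0.055,0,0,0],[0,-1.17,-0.06,0,0,0],[0,-1.3,-0.065,0,0,0],[0,-1.43,-0.07,0,0,0],[0,-1.56,-0.075,0,0,0]]

```text
t: 13.1
tool_pos: [0.5655, 0.1145, 0.3052]
tool_rot: [-2.407, -2.019, 0.001]
contact_force: [1.0, -0.7, 1.6]
opening: 0.0235
grip_force: 50.9
```

```bash
python3 -c "
from h import *
st(); quills('wrist')"
```

```text
t 13.1 gx 25.9 gy 0.5 F [ 1.  -0.7  1.6] tq [-0.09 -0.34  0.03] z 0.3052 pred 0.3052 op 0.0235
44 c [21.4 82.4] size [8.2 2.6] skew from y 1.4 top above ribs mm -3.0
1875 c [-26.2  45. ] size [16.  86.8] skew from y -52.4 top above ribs mm 8.4
32 c [47.8 38.1] size [ 0.3 22.5] skew from y -1.6 top above ribs mm -10.9
32 c [47.7 10.1] size [ 0.3 24.2] skew from y -1.6 top above ribs mm -11.3
59 c [49.5 -6.8] size [4.1 6.1] skew from y -77.7 top above ribs mm -2.1
63 c [-25.3 -40.6] size [13.9  6.6] skew from y 56.3 top above ribs mm 6.0
19 c [  5.4 -85.7] size [18.9  0.1] skew from y 1.9 top above ribs mm -11.2
65 c [ 49.3 -82.6] size [ 4.5 26.7] skew from y -6.5 top above ribs mm -1.5
```

Emit:
arm_command:
  plan:
    - [[0,-0.13,-0.005,0,0,0],[0,-0.26,-0.01,0,0,0],[0,-0.39,-0.015,0,0,0],[0,-0.52,-0.02,0,0,0],[0,-0.65,-0.025,0,0,0],[0,-0.78,-0.03,0,0,0],[0,-0.91,-0.035,0,0,0],[0,-1.04,-0.04,0,0,0],[0,-1.17,-0.045,0,0,0],[0,-1.3,-0.05,0,0,0],[0,-1.43,-0.055,0,0,0],[0,-1.56,-0.06,0,0,0]]

```text
t: 14.15
tool_pos: [0.5502, 0.1172, 0.3058]
tool_rot: [-2.407, -2.019, 0.0]
contact_force: [0.8, -0.7, -0.8]
opening: 0.0235
grip_force: 50.8
```

```bash
python3 -c "
from h import *
st(); quills('wrist')"
```

```text
t 14.15 gx 10.3 gy 0.5 F [ 0.8 -0.7 -0.8] tq [-0.1  -0.23  0.03] z 0.3058 pred 0.3058 op 0.0235
595 c [25.5 70.4] size [10.  32.1] skew from y -4.5 top above ribs mm -1.6
1473 c [-32.9  50.4] size [15.1 67.9] skew from y -48.6 top above ribs mm 8.4
34 c [31.1 39.1] size [ 0.3 22.7] skew from y -1.4 top above ribs mm -1.7
26 c [31.3  9.4] size [ 0.3 18.7] skew from y -1.5 top above ribs mm -1.6
320 c [ 47.6 -17.1] size [24.7 10.3] skew from y -11.8 top above ribs mm -2.0
35 c [ -9.6 -79.7] size [19.   0.9] skew from y 1.9 top above ribs mm -1.5
16 c [ 31.5 -80.9] size [ 0.2 13.3] skew from y -1.3 top above ribs mm -1.4
```

Emit:
arm_command:
  plan:
    - [[0,-0.13,0.01,0,0,0],[0,-0.26,0.005,0,0,0],[0,-0.39,0,0,0,0],[0,-0.52,-0.005,0,0,0],[0,-0.65,-0.01,0,0,0],[0,-0.78,-0.015,0,0,0],[0,-0.91,-0.02,0,0,0],[0,-1.04,-0.025,0,0,0],[0,-1.17,-0.03,0,0,0],[0,-1.3,-0.035,0,0,0],[0,-1.43,-0.04,0,0,0],[0,-1.56,-0.045,0,0,0]]

```text
t: 15.2
tool_pos: [0.5349, 0.1199, 0.3064]
tool_rot: [-2.407, -2.019, 0.0]
contact_force: [0.7, 0.3, -1.1]
opening: 0.0236
grip_force: 50.6
```

```bash
python3 -c "
from h import *
st(); quills('wrist')"
```

```text
t 15.2 gx -5.3 gy 0.5 F [ 0.7  0.3 -1.1] tq [-0.11 -0.24  0.04] z 0.3064 pred 0.3064 op 0.0236
1745 c [25.4 44.6] size [10.4 83.9] skew from y -0.1 top above ribs mm -1.5
1226 c [-35.7  53.5] size [14.3 61.1] skew from y -27.2 top above ribs mm 8.4
32 c [16.7 37.5] size [ 0.2 22.4] skew from y -1.4 top above ribs mm -10.9
34 c [16.8  9.3] size [ 0.2 26.2] skew from y -1.5 top above ribs mm -11.2
680 c [ 47.5 -26.3] size [43.4 10.5] skew from y -0.7 top above ribs mm -1.7
20 c [-25.6 -86.2] size [20.1  0.2] skew from y 1.7 top above ribs mm -11.1
16 c [ 17.1 -88.7] size [ 0.2 15.6] skew from y -1.7 top above ribs mm -11.3
```

Emit:
arm_command:
  plan:
    - [[0,-0.13,0.01,0,0,0],[0,-0.26,0.01,0,0,0],[0,-0.39,0.005,0,0,0],[0,-0.52,0,0,0,0],[0,-0.65,-0.005,0,0,0],[0,-0.78,-0.01,0,0,0],[0,-0.91,-0.015,0,0,0],[0,-1.04,-0.02,0,0,0],[0,-1.17,-0.025,0,0,0],[0,-1.3,-0.03,0,0,0],[0,-1.43,-0.035,0,0,0],[0,-1.56,-0.04,0,0,0]]

```text
t: 16.25
tool_pos: [0.5196, 0.1226, 0.307]
tool_rot: [2.407, 2.019, 0.0]
contact_force: [1.4, -0.9, 0.3]
opening: 0.0236
grip_force: 50.7
```

```bash
python3 -c "
from h import *
st(); quills('wrist')"
```

```text
t 16.25 gx -20.8 gy 0.5 F [ 1.4 -0.9  0.3] tq [-0.11 -0.32  0.  ] z 0.3070 pred 0.3070 op 0.0236
58 c [-15.1  82.4] size [8.1 2.7] skew from y 0.2 top above ribs mm -2.5
1754 c [25.4 44.3] size [10.6 84.2] skew from y -0.1 top above ribs mm -1.5
32 c [ 1.3 38.1] size [ 0.2 22.5] skew from y -1.7 top above ribs mm -11.3
34 c [1.3 9.3] size [ 0.2 26.3] skew from y -1.7 top above ribs mm -11.3
100 c [  4.3 -10.2] size [11.2  8.4] skew from y -51.5 top above ribs mm -2.0
723 c [ 47.6 -29.4] size [49.3 10.5] skew from y 2.9 top above ribs mm -1.7
19 c [-41. -86.] size [18.3  0.1] skew from y 1.8 top above ribs mm -11.1
81 c [  3.2 -83.4] size [ 5.1 25.2] skew from y -6.2 top above ribs mm -1.4
```

Emit:
arm_command:
  plan:
    - [[0,-0.13,-0.005,0,0,0],[0,-0.26,-0.01,0,0,0],[0,-0.39,-0.015,0,0,0],[0,-0.52,-0.02,0,0,0],[0,-0.65,-0.025,0,0,0],[0,-0.78,-0.03,0,0,0],[0,-0.91,-0.035,0,0,0],[0,-1.04,-0.04,0,0,0],[0,-1.17,-0.045,0,0,0],[0,-1.3,-0.05,0,0,0],[0,-1.43,-0.055,0,0,0],[0,-1.56,-0.06,0,0,0]]

```text
t: 17.3
tool_pos: [0.5043, 0.1253, 0.3075]
tool_rot: [2.407, 2.019, 0.0]
contact_force: [1.4, -0.9, 1.9]
opening: 0.0234
grip_force: 50.9
```

```bash
python3 -c "
from h import *
st(); quills('wrist')"
```

```text
t 17.3 gx -36.4 gy 0.5 F [ 1.4 -0.9  1.9] tq [-0.08 -0.45  0.08] z 0.3075 pred 0.3076 op 0.0234
850 c [-18.5  41.6] size [10.3 90.2] skew from y -4.6 top above ribs mm -1.9
1786 c [25.4 44.1] size [11.  84.2] skew from y -0.1 top above ribs mm -1.6
370 c [  3.7 -19.7] size [10.3 29.9] skew from y -8.8 top above ribs mm -1.8
642 c [ 47.3 -26.2] size [42.1 11. ] skew from y 1.0 top above ribs mm -1.7
19 c [-55.6 -78.1] size [17.3  0.2] skew from y 1.8 top above ribs mm -1.6
16 c [-14.  -88.7] size [ 0.1 14.9] skew from y -1.4 top above ribs mm -11.3
```

Emit:
arm_command:
  plan:
    - [[0,-0.13,-0.015,0,0,0],[0,-0.26,-0.02,0,0,0],[0,-0.39,-0.025,0,0,0],[0,-0.52,-0.03,0,0,0],[0,-0.65,-0.035,0,0,0],[0,-0.78,-0.04,0,0,0],[0,-0.91,-0.045,0,0,0],[0,-1.04,-0.05,0,0,0],[0,-1.17,-0.055,0,0,0],[0,-1.3,-0.06,0,0,0],[0,-1.43,-0.065,0,0,0],[0,-1.56,-0.07,0,0,0]]

```text
t: 18.35
tool_pos: [0.4888, 0.1281, 0.3082]
tool_rot: [-2.407, -2.019, 0.0]
contact_force: [2.2, 0.1, 2.7]
opening: 0.0237
grip_force: 51.0
```

```bash
python3 -c "
from h import *
st(); quills('wrist')"
```

```text
t 18.35 gx -52.0 gy 0.5 F [2.2 0.1 2.7] tq [-0.13 -0.47  0.07] z 0.3082 pred 0.3082 op 0.0237
1775 c [-18.5  44.6] size [10.5 84.1] skew from y -0.2 top above ribs mm -1.8
1829 c [25.3 44.6] size [11.1 83.9] skew from y -0.2 top above ribs mm -1.6
33 c [-30.   37.7] size [ 0.3 23.2] skew from y -1.7 top above ribs mm -10.7
24 c [-29.9   6.3] size [ 0.2 18. ] skew from y -1.6 top above ribs mm -11.1
722 c [  3.4 -27.4] size [11.1 45.4] skew from y 0.6 top above ribs mm -1.7
832 c [ 47.6 -31.6] size [53. 11.] skew from y 0.2 top above ribs mm -1.8
106 c [-73.2 -79.6] size [35.5  4.6] skew from y 3.1 top above ribs mm 8.4
16 c [-29.7 -88.4] size [ 0.1 14.3] skew from y -1.3 top above ribs mm -10.9
```

Emit:
arm_command:
  plan:
    - [[0,-0.13,-0.015,0,0,0],[0,-0.26,-0.02,0,0,0],[0,-0.39,-0.025,0,0,0],[0,-0.52,-0.03,0,0,0],[0,-0.65,-0.035,0,0,0],[0,-0.78,-0.04,0,0,0],[0,-0.91,-0.045,0,0,0],[0,-1.04,-0.05,0,0,0],[0,-1.17,-0.055,0,0,0],[0,-1.3,-0.06,0,0,0],[0,-1.43,-0.065,0,0,0],[0,-1.56,-0.07,0,0,0]]

```text
t: 19.4
tool_pos: [0.4735, 0.1308, 0.3088]
tool_rot: [-2.407, -2.019, 0.0]
contact_force: [1.5, -0.6, 1.0]
opening: 0.0234
grip_force: 50.9
```

```bash
python3 -c "
from h import *
st(); quills('wrist')"
```

```text
t 19.4 gx -67.7 gy 0.5 F [ 1.5 -0.6  1. ] tq [-0.09 -0.34  0.07] z 0.3088 pred 0.3088 op 0.0234
1791 c [-18.4  44.6] size [10.9 84.5] skew from y -0.1 top above ribs mm -1.8
1859 c [25.2 44.8] size [11.3 84.2] skew from y -0.1 top above ribs mm -1.6
33 c [-45.7  37.8] size [ 0.3 23.6] skew from y -1.8 top above ribs mm -10.8
34 c [-45.7   9.5] size [ 0.2 26.3] skew from y -1.6 top above ribs mm -11.0
1008 c [ 47.7 -37.2] size [64.1 12.2] skew from y 0.3 top above ribs mm -1.8
716 c [  3.6 -29.2] size [48.6 10.8] skew from y 3.2 top above ribs mm -1.8
20 c [-88.  -86.2] size [19.5  0.2] skew from y 1.8 top above ribs mm -10.7
15 c [-45.4 -88.3] size [ 0.1 14.3] skew from y -1.6 top above ribs mm -10.7
```

Emit:
arm_command:
  plan:
    - [[0,-0.13,-0.005,0,0,0],[0,-0.26,-0.01,0,0,0],[0,-0.39,-0.015,0,0,0],[0,-0.52,-0.02,0,0,0],[0,-0.65,-0.025,0,0,0],[0,-0.78,-0.03,0,0,0],[0,-0.91,-0.035,0,0,0],[0,-1.04,-0.04,0,0,0],[0,-1.17,-0.045,0,0,0],[0,-1.3,-0.05,0,0,0],[0,-1.43,-0.055,0,0,0],[0,-1.56,-0.06,0,0,0]]

```text
t: 20.45
tool_pos: [0.4581, 0.1335, 0.3094]
tool_rot: [-2.407, -2.019, 0.0]
contact_force: [2.1, 0.1, -0.6]
opening: 0.0234
grip_force: 50.8
```

```bash
python3 -c "
from h import *
st(); quills('wrist')"
```

```text
t 20.45 gx -83.3 gy 0.6 F [ 2.1  0.1 -0.6] tq [-0.07 -0.3  -0.01] z 0.3094 pred 0.3093 op 0.0234
1814 c [-18.2  44.5] size [11.1 85.3] skew from y -0.2 top above ribs mm -1.7
1887 c [25.6 44.4] size [11.8 84.5] skew from y -0.0 top above ribs mm -1.6
32 c [-61.3  37.4] size [ 0.2 22.8] skew from y -1.5 top above ribs mm -11.0
34 c [-61.3   9.2] size [ 0.2 25.9] skew from y -1.5 top above ribs mm -11.1
1156 c [ 47.1 -41.7] size [12.1 73.7] skew from y 0.7 top above ribs mm -1.8
742 c [  3.3 -27.5] size [45.2 11.5] skew from y 0.9 top above ribs mm -1.8
20 c [-102.2  -75.6] size [19.6  0.2] skew from y 1.7 top above ribs mm 2.7
97 c [-59.9 -80.6] size [ 4.7 22.7] skew from y -8.0 top above ribs mm -1.1
```

Emit:
arm_command:
  plan:
    - [[0,-0.16,0,0,0,0],[0,-0.32,0,0,0,0],[0,-0.48,-0.005,0,0,0],[0,-0.64,-0.01,0,0,0],[0,-0.8,-0.015,0,0,0],[0,-0.96,-0.02,0,0,0],[0,-1.12,-0.03,0,0,0],[0,-1.28,-0.035,0,0,0],[0,-1.44,-0.04,0,0,0],[0,-1.6,-0.05,0,0,0],[0,-1.8,-0.06,0,0,0],[0,-2,-0.065,0,0,0]]

```text
t: 21.5
tool_pos: [0.4384, 0.137, 0.3102]
tool_rot: [2.407, 2.019, 0.0]
contact_force: [2.0, -0.8, 1.2]
opening: 0.0235
grip_force: 50.9
```

```bash
python3 -c "
from h import *
st(); im=quills('wrist')
cv2.imwrite('pics/e.png',cv2.resize(im,None,fx=1.5,fy=1.5))"
```

```text
t 21.5 gx -103.3 gy 0.5 F [ 2.  -0.8  1.2] tq [-0.13 -0.35  0.03] z 0.3102 pred 0.3101 op 0.0235
1836 c [-18.7  44.7] size [11.2 84. ] skew from y -0.1 top above ribs mm -1.7
1909 c [25.4 44.1] size [11.9 84.5] skew from y -0.1 top above ribs mm -1.6
33 c [-81.2  37.8] size [ 0.3 23.2] skew from y -1.5 top above ribs mm -10.9
33 c [-81.2   9.5] size [ 0.3 25.6] skew from y -1.7 top above ribs mm -11.1
1324 c [ 46.9 -49. ] size [13.1 89.2] skew from y 0.7 top above ribs mm -1.7
950 c [  3.5 -32.9] size [56.  11.5] skew from y 1.2 top above ribs mm -1.7
89 c [-59. -31.] size [ 5.2 12.4] skew from y -15.6 top above ribs mm -1.8
16 c [-80.9 -88.4] size [ 0.1 15.3] skew from y -1.8 top above ribs mm -11.1
```

View pics/e.png

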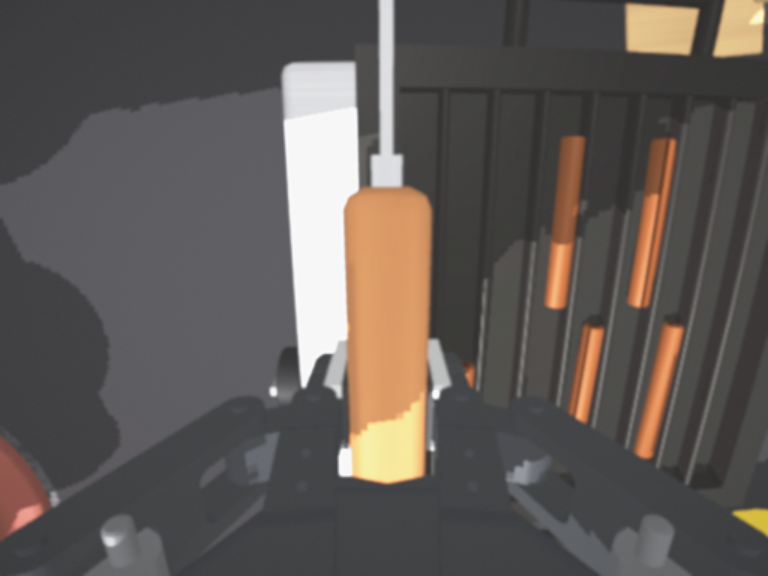

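Four quills lie parallel in their grooves (for example at (565,220), (653,220), (588,370), (660,390)), and a sliver of the fifth shows at (467,375) in the -66 groove. The blade is on the dial-end rim. I'll lift straight up and return.

Emit:
arm_command:
  plan:
    - [[0,0,-0.3,0,0,0],[0,0,-1,0,0,0],[0,0,-2.2,0,0,0],[0,0,-3.5,0,0,0],[0,0,-4.5,0,0,0],[0,0,-5,0,0,0],[0,0,-5,0,0,0]]

```text
t: 22.13
tool_pos: [0.4391, 0.137, 0.3627]
tool_rot: [2.405, 2.017, 0.006]
contact_force: [1.4, 0.1, -3.5]
opening: 0.0232
grip_force: 50.2
```

```bash
python3 -c "
from h import *
st(); quills('top'); quills('scene'); goto([.4847,-.2554,.36],42.55)"
```

```text
t 22.13 gx -102.6 gy 0.7 F [ 1.4  0.1 -3.5] tq [ 0.04 -0.05  0.03] z 0.3627 pred 0.3101 op 0.0232
66 c [ 46.4 -45.5] size [80.4 11.5] skew from y 0.9 top above ribs mm 1.0
62 c [24.4 43.8] size [11.5 77.2] skew from y 0.1 top above ribs mm 1.6
68 c [  2.3 -44.9] size [80.3 11.7] skew from y 1.0 top above ribs mm 1.0
52 c [-19.7  47.4] size [11.2 68.2] skew from y -1.4 top above ribs mm 0.6
48 c [-62.4 -71.5] size [70.7 10.1] skew from y 0.8 top above ribs mm 1.0
65 c [-64.9 -64.6] size [83.9 15.6] skew from y 1.5 top above ribs mm 0.3
80 c [ -1.6 -44.5] size [78.4 16.8] skew from y 1.4 top above ribs mm -0.5
86 c [ 41.6 -47.1] size [82.1 16.5] skew from y 1.4 top above ribs mm -0.3
82 c [-23.7  44.6] size [80.9 16.5] skew from y 1.2 top above ribs mm -0.6
77 c [21.6 47.1] size [79. 14.] skew from y 0.4 top above ribs mm 0.2
pos [0.4385 0.1369 0.3604] F [-0.23  0.81 -3.88] row [-37.83  11.38   0.04] [ 0.     0.    -0.918]
```

Emit:
arm_command:
  plan:
    - [[-3.4,1,0,0,0,-0.083],[-6.8,2,0,0,0,-0.166],[-10.3,3.1,0,0,0,-0.25],[-13.7,4.1,0,0,0,-0.333],[-17.2,5.2,0,0,0,-0.417],[-20.6,6.2,0,0,0,-0.5],[-24,7.2,0,0,0,-0.583],[-27.5,8.3,0,0,0,-0.667],[-31,9.3,0,0,0,-0.75],[-34.4,10.3,0,0,0,-0.834],[-36.8,11,0,0,0,-0.89],[-37.8,11.4,0,0,0,-0.918]]

```text
t: 23.23
tool_pos: [0.4846, -0.2583, 0.3589]
tool_rot: [-1.264, -2.874, 0.001]
contact_force: [-0.9, 0.4, -4.1]
opening: 0.0237
grip_force: 50.2
```

Emit:
arm_command:
  plan:
    - [[0,0,0,0,0,0],[0,0,0,0,0,0],[0,0,0,0,0,0],[0,0,0,0,0,0]]

```text
t: 23.57
tool_pos: [0.4849, -0.254, 0.3596]
tool_rot: [-1.262, -2.876, -0.001]
contact_force: [0.6, 0.9, -4.0]
opening: 0.0239
grip_force: 50.2
```

```bash
python3 -c "
from h import *
st(); goto([.4847,-.2554,.27],42.55)
im,d,W=cloud('wrist'); z=W[...,2]; cv2.imwrite('pics/f.png',cv2.resize(im,None,fx=1.5,fy=1.5))
n=np.array([np.cos(np.radians(42.55)),np.sin(np.radians(42.55))]); t=np.array([n[1],-n[0]])
u=(W[...,:2]-[.4876,-.2586])@n; v=(W[...,:2]-[.4876,-.2586])@t
def rep(nm,m):
    P=np.stack([u[m],v[m]],1)*1e3; r=cv2.minAreaRect(P.astype(np.float32)); print(nm,m.sum(),np.round(r[0],1),np.round(r[1],1),round(r[2],2),np.median(z[m]).round(4))
near=(abs(u)<.04)&(abs(v)<.13)
rep('restL',near&(z>.031)&(z<.041)&(u<-.01)); rep('restR',near&(z>.031)&(z<.041)&(u>.01))
rep('grip',near&(z>.21)&(z<.235)); b=near&(z>.16)&(z<.20)&(abs(u)<.01); rep('blade',b); print(np.polyfit(v[b],u[b],1))
"
```

```text
t 23.57 gx 10.4 gy -376.4 F [ 0.6  0.9 -4. ] tq [ 0.01  0.03 -0.04] z 0.3596 pred 0.3058 op 0.0239
pos [ 0.4849 -0.254   0.3596] F [ 0.59  0.93 -3.98] row [-0.1  -0.11  8.96] [ 0.    -0.001  0.001]
restL 43 [-18.4 -64.6] [ 5.1 14.6] 69.41 0.0355
restR 33 [ 18.4 -62.7] [ 4.2 12.6] 89.54 0.0352
grip 13013 [  1.3 -23.2] [69.8 85.4] 35.93 0.2211
blade 1376 [ -0.1 -97.1] [56.2 18.4] 88.54 0.1871
[-0.00179503  0.00094056]
```

View pics/f.png

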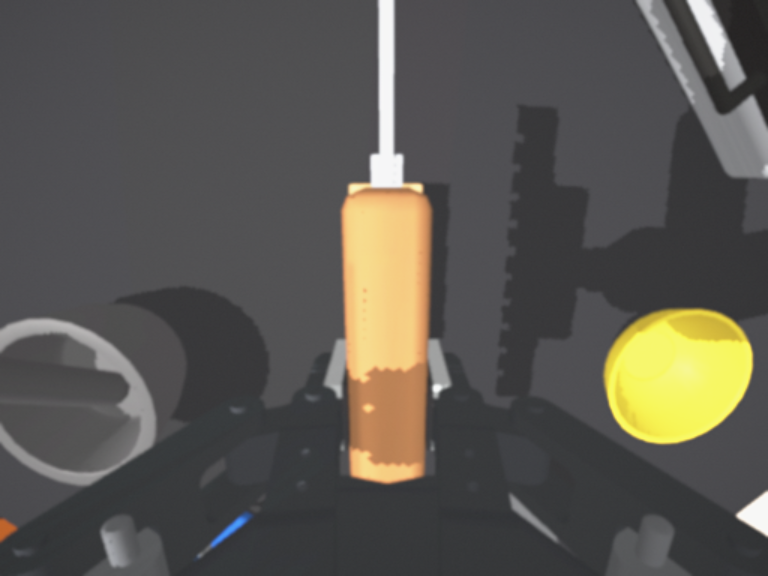

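The blade and grip are centred and square over the rest, whose end shows at (387,187) directly beneath. Lowering.

Emit:
arm_command:
  plan:
    - [[-0.1,-0.1,2,0,0,0],[-0.1,-0.1,5,0,0,0],[-0.1,-0.1,7.5,0,0,0],[-0.1,-0.1,8.8,0,0,0],[-0.1,-0.1,9,0,0,0],[-0.1,-0.1,9,0,0,0],[-0.1,-0.1,9,0,0,0]]

```text
t: 24.2
tool_pos: [0.4856, -0.2567, 0.2718]
tool_rot: [1.262, 2.874, -0.001]
contact_force: [0.8, 0.1, -3.0]
opening: 0.0235
grip_force: 50.1
```

```bash
python3 -c "
from h import *
st(); goto([.4847,-.2554,.2215],42.55)"
```

```text
t 24.2 gx 11.6 gy -378.9 F [ 0.8  0.1 -3. ] tq [-0.03 -0.01  0.04] z 0.2718 pred 0.3058 op 0.0235
pos [ 0.4856 -0.2567  0.2718] F [ 0.82  0.13 -3.  ] row [0.17 0.02 5.03] [0.001 0.003 0.001]
```

Emit:
arm_command:
  plan:
    - [[0.1,0,0.5,0,0,0],[0.1,0,1,0,0,0],[0.1,0,1.5,0,0,0],[0.1,0,2,0,0,0],[0.1,0,2.5,0,0,0],[0.1,0,3,0,0,0],[0.1,0,3.5,0,0,0],[0.1,0,4,0,0,0],[0.1,0,4,0,0,0]]

```text
t: 24.95
tool_pos: [0.4838, -0.2555, 0.2285]
tool_rot: [-1.263, -2.874, -0.001]
contact_force: [-0.4, 0.0, -4.5]
opening: 0.0233
grip_force: 50.2
```

```bash
python3 -c "
from h import *
st(); goto([.4847,-.2554,.2205],42.55)"
```

```text
t 24.95 gx 9.6 gy -378.1 F [-0.4  0.  -4.5] tq [-0.    0.04  0.01] z 0.2285 pred 0.3058 op 0.0233
pos [ 0.4838 -0.2555  0.2285] F [-0.36  0.03 -4.46] row [-0.06  0.08  0.8 ] [-0.001 -0.003  0.   ]
```

Emit:
arm_command:
  plan:
    - [[0,0.05,0.2,0,0,0],[0,0.05,0.4,0,0,0],[0,0.05,0.6,0,0,0],[0,0.05,0.7,0,0,0],[0,0.05,0.75,0,0,0],[0,0.05,0.75,0,0,0],[0,0.05,0.75,0,0,0]]

```text
t: 25.53
tool_pos: [0.4847, -0.2555, 0.2227]
tool_rot: [1.263, 2.876, -0.0]
contact_force: [0.1, 0.2, -3.1]
opening: 0.0235
grip_force: 50.2
```

```bash
python3 -c "
from h import *
st(); goto([.4847,-.2554,.2203],42.55)"
```

```text
t 25.53 gx 10.5 gy -377.9 F [ 0.1  0.2 -3.1] tq [0.05 0.01 0.05] z 0.2227 pred 0.3058 op 0.0235
pos [ 0.4847 -0.2555  0.2227] F [ 0.12  0.22 -3.07] row [0.   0.01 0.24] [0. 0. 0.]
```

Emit:
arm_command:
  plan:
    - [[0,0,0.08,0,0,0],[0,0,0.16,0,0,0],[0,0,0.22,0,0,0],[0,0,0.26,0,0,0],[0,0,0.26,0,0,0],[0,0,0.26,0,0,0]]

```text
t: 26.03
tool_pos: [0.4847, -0.2555, 0.2203]
tool_rot: [1.263, 2.876, -0.0]
contact_force: [-2.0, 0.7, 0.3]
opening: 0.0235
grip_force: 50.7
```

It's seated on the slot floor, so I'll release.

Emit:
arm_command:
  plan:
    - [[0,0,0,0,0,0],[0,0,0,0,0,0],[0,0,0,0,0,0],[0,0,0,0,0,0],[0,0,0,0,0,0],[0,0,0,0,0,0],[0,0,0,0,0,0],[0,0,0,0,0,0],[0,0,0,0,0,0],[0,0,0,0,0,0]]
  gripper: -1

```text
t: 26.87
tool_pos: [0.4846, -0.2554, 0.2199]
tool_rot: [-1.263, -2.876, -0.0]
contact_force: [0.3, -0.5, -0.2]
opening: 0.0854
grip_force: 0.0
```

Emit:
arm_command:
  plan:
    - [[0,0,-0.5,0,0,0],[0,0,-1.5,0,0,0],[0,0,-3.5,0,0,0],[0,0,-6,0,0,0],[0,0,-9,0,0,0],[0,0,-12,0,0,0],[0,0,-15,0,0,0],[0,0,-15,0,0,0],[0,0,-15,0,0,0]]

```text
t: 27.62
tool_pos: [0.4851, -0.2558, 0.374]
tool_rot: [1.261, 2.87, -0.002]
contact_force: [-0.4, 0.4, -0.3]
opening: 0.0854
grip_force: 0.0
```

```bash
python3 - <<'E'
from h import *
st(); goto([.52,.02,.50],20)
im,d,W=cloud('wrist'); z=W[...,2]; m=(np.hypot(W[...,0]-.482,W[...,1]+.254)<.15)
cv2.imwrite('pics/g.png',cv2.resize(im,None,fx=1.5,fy=1.5))
q=(m&(z>.07)&(z<.095)).astype(np.uint8); k,l,s,c=cv2.connectedComponentsWithStats(q); q=l==1+np.argmax(s[1:,4])
print(cv2.minAreaRect(W[q][:,:2].astype(np.float32)*1000), np.median(z[q]))
E
```

```text
t 27.62 gx 11.0 gy -378.1 F [-0.4  0.4 -0.3] tq [-0.01  0.01  0.07] z 0.3740 pred 0.3058 op 0.0854
pos [ 0.4851 -0.2558  0.374 ] F [-0.37  0.42 -0.28] row [ 17.87  21.24 -12.69] [0.003 0.006 0.394]
((484.42510986328125, -255.693603515625), (24.0496768951416, 128.37709045410156), 42.61517333984375) 0.08159240148326696
```

View pics/g.png

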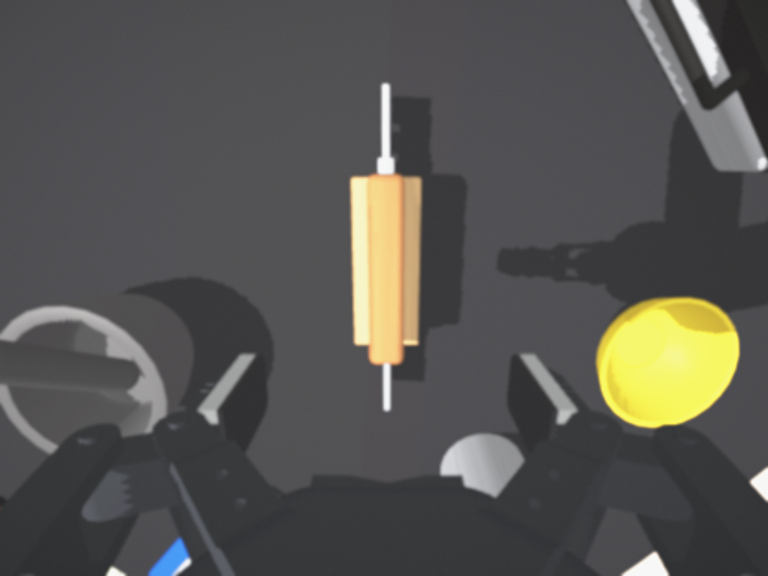

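The scraper stands upright in the rest again (centre about (386,265)) at its original pose and height. One last look over the griddle.

Emit:
arm_command:
  plan:
    - [[4,5,-3,0,0,0.1],[8,9,-6,0,0,0.2],[12,14,-9,0,0,0.3],[17.9,21.2,-12.7,0,0,0.39],[17.9,21.2,-12.7,0,0,0.39],[17.9,21.2,-12.7,0,0,0.39],[17.9,21.2,-12.7,0,0,0.39],[17.9,21.2,-12.7,0,0,0.39],[17.9,21.2,-12.7,0,0,0.39],[17.9,21.2,-12.7,0,0,0.39],[17.9,21.2,-12.7,0,0,0.39],[17.9,21.2,-12.7,0,0,0.39]]

```text
t: 28.67
tool_pos: [0.5196, 0.0185, 0.495]
tool_rot: [-1.798, -2.573, 0.003]
contact_force: [0.1, -0.3, -0.1]
opening: 0.0856
grip_force: 0.0
```

```bash
python3 - <<'E'
from h import *
st(); im=quills('wrist'); cv2.imwrite('pics/h.png',cv2.resize(im,None,fx=1.5,fy=1.5))
E
```

```text
t 28.67 gx -2.7 gy -102.0 F [ 0.1 -0.3 -0.1] tq [ 0.03 -0.02 -0.02] z 0.4950 pred 0.3063 op 0.0856
591 c [-18.3  47.2] size [84.5 10.9] skew from y -0.1 top above ribs mm -1.8
575 c [25.5 47.1] size [11.3 84.5] skew from y -0.0 top above ribs mm -1.6
502 c [-62.5 -66.7] size [11.4 83.4] skew from y 0.3 top above ribs mm -1.4
488 c [  3.2 -45.9] size [84.1 11. ] skew from y 1.1 top above ribs mm -1.6
504 c [ 47.3 -45.8] size [83.9 11.7] skew from y 1.1 top above ribs mm -1.7
```

View pics/h.png

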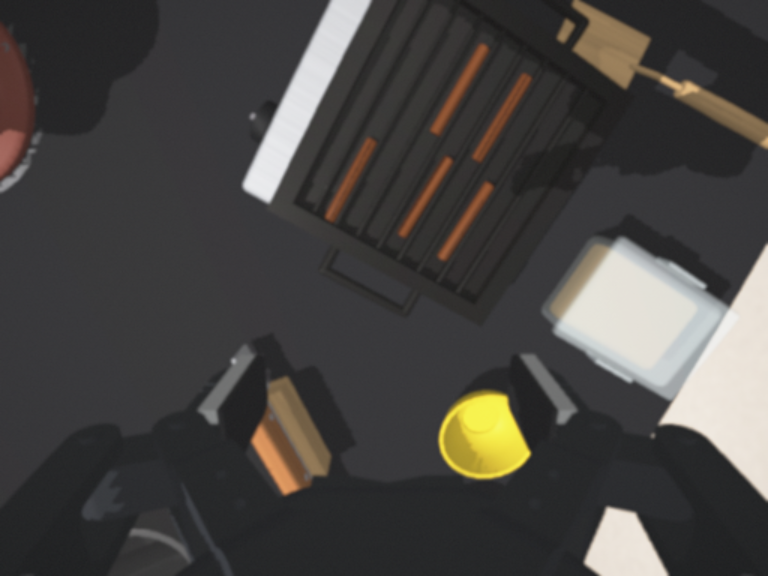

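All five quills lie parallel in their grooves: (350,180), (425,197), (465,222), (458,90) and (500,118). Their tops are level with the ribs once the roughly 1.7 mm depth bias is allowed for. Nothing else has moved.

```bash
python3 -c "
from station import finish_job
print(finish_job())"
```

```text
the job is handed in; nothing more can be done
None
```

I combed all five quills parallel and fully home in their grooves in one light pass, stood the scraper back in its slot and let go, then handed the job in at about 29 s.

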